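# Lock the mandrel rest into the torch stand's sprung slot

## Robot

A 6-joint arm with a two-finger parallel gripper is mounted at the origin on the work surface. World frame = base frame: x ahead of the robot, y to its left, z up, the work surface at z = 0. Lengths are in mm, angles in rad, forces in N, time in s.
With the tool pointing down it reaches from about 275 to 750 mm from the base axis. Payload 10.2 kg.
Tool frame: the origin (TCP) lies where the fingers leave the gripper's body, on its centre line; the fingertips stand 73 mm ahead of it and the grasp point (between the pads) lies 54 mm ahead of it; z points along the fingers, y is the line along which they close (so a half turn about z gives the same grasp; the last joint's range is limited). The gripper opens to 85 mm and grips with 20 to 120 N. Pads are 22 mm wide; open, the fingers measure 114 mm over their backs; the gripper's body (76 mm by 85 mm) begins 54 mm behind the grasp point. The pads swing forward as they close: fully open they stand 13 mm farther back than shut.
Start: joints at [-1.443, 0.313, 1.498, -0, 1.331, -0.223], TCP at [180.403, -493.038, 303.894] pointing down, gripper open.
Joint ranges: [-2.94, 2.94], [-0.97, 2.17], [0.19, 2.56], [-1.23, 4.37], [0.02, 3.11], [-2.88, 2.88]. Speed limits (rad/s): [2.39, 2.39, 3.01, 3.14, 3.14, 3.14].

## Interface

Orientations are given as a unit quaternion [w, x, y, z].
In Python, from rig import ctrl gives the robot as it stands.
- The arm moves only by the shell command python3 -m creep 'ROWS' [OPENING] [FORCE]. ROWS is JSON, a list that holds one entry, the list of rows, each a list of 6 numbers: the shift along the world's x, y, z in units of 25 mm (1.0 is 25 mm), then the turn, a rotation vector about the world's x, y, z in units of 5 degrees (1.0 is 5 degrees). In form: [[[x, y, z, ax, ay, az], ...]]. A call has 1 to 20 rows; each row is the pose to reach, as a shift and turn from the pose commanded when the call began; what a row does not reach only later rows make up. A row lasts 1/12 s, in which the tool goes at most 41.7 mm and 7.16 degrees, less where a joint would pass 70% of its speed; a pose out of reach is approached as far as the arm can. A call with a gripper value outside its range is refused whole. OPENING is the finger opening in mm, from 0 to 85.4, set as the call begins (- or left out, the last holds). The fingers move at their own pace and stop on an object; FORCE is the grip in N (left out, the last holds). Time passes only in rows, so rows that repeat a pose let the fingers close. It gives the time, the measured TCP pose, the force, the opening and the grip force at its end, in the units of the state.
- ctrl.sense(): the state, without advancing time (a new reading comes with each control period).
- ctrl.capture(name): name is "side" or "top"; returns a dict with "image" (400x640x3 uint8, red, green, blue), "fx", "fy", "cx", "cy" (pixels), "R" (3x3) and "t" (3): a world point X has camera coordinates R X + t. Camera axes: x right, y down, z forward; pixel columns grow to the right and rows downward; lengths in mm; the calibration is good to about 2 mm. A picture is of the moment at which its call begins. There is no depth.
- ctrl.finish_job(): hands the job in; it is judged then, once.
The state is a dict: "time_s": time; "joints": joint angles; "dq": joint speeds; "tau": joint torques, N m; "eef_pos": TCP position; "ee_rot": TCP orientation; "force": force on the tool from outside, world axes, zero at the start; "wrist_torque": the same for the moment, N m; "grip_width": opening from 0.0 (shut) to 1.0 (fully open); "grip_force": force on a finger pad.
Only numpy, scipy, OpenCV 4.12 (cv2) and the standard library are available. Lean on these libraries where they do the work, as an engineer would, in place of code of your own. Each camera call takes 0.05 s, during which the arm holds its last target. There are 200 camera calls.

## Task

Take the mandrel rest out of its parking block and drop its T-foot into the slotted shoe on the torch stand's base bar, feeling along the shoe for the slot with light pressure. Press it down against the spring until its foot is free to turn, give it a quarter turn, then ease off so that the spring lifts it into its locking pocket, and let go. Never press harder than 40 N, and leave the cup, marver plate, tweezers and bead cradle where they are.

Things in the scene. Friction and masses are not known exactly. Their poses are not given: they have to be found in the camera images.
- rest_grip (a point): Mandrel rest, loose, upright, about 0.2 kg, 86 mm tall. The point to grip: on its axis, in a brass block 20 x 20 mm that reaches from 26 mm below to 18 mm above this point; a small V yoke above it ends 36 mm above this point. The foot's underside is 49.5 mm below this point. Axes as foot, z up.
- foot: Lower end of the mandrel rest, rigidly part of it: T-foot 30 mm long (own y), 10 mm wide (own x), 9 mm thick with a half-round underside; above it a 9.6 mm shank, then a round collar 36 mm across and 4 mm thick, whose underside is 19.5 mm above the foot's underside. Origin: centre of the foot's underside, on the rest's axis.
- park: Parking block, aluminium, 60 (x) x 70 (y) x 25 mm, fixed; origin at the underside. At the start the rest's foot hangs in its open well (14 x 34 mm, long along y), the collar lying on the block's top. Lift the rest 25 mm or more to clear it.
- stand: Torch stand, fixed. Base bar 62 mm wide (x), 10 mm thick, along own y from -185 to +115 mm; origin on the counter under the bar's middle line, level with a small index pin. Torch column, to 0.26 m high, at y = -225 mm. On the bar is a fixed steel shoe 50 mm wide, its flat top 33 mm above the counter, with one slot 13 mm wide (x) and 33 mm long (y), on the middle line.
- index (a point): Point on the shoe's top face, on the bar's middle line, level with the index pin; axes as the stand. The slot's place is NOT measured: its centre is 8 to 56 mm from here toward the stand's +y, different each time, to be found by feel (or seen). The shoe's top is flat and whole around the slot, at least 75 mm back toward -y from the slot's centre and 30 mm toward +y.
- level_pressed (a point): A height mark, on the bar's middle line at the index pin, 13.5 mm above the counter: where the foot's underside is when fully pressed, with the collar on the shoe. A foot dropped into the slot first meets a sprung pad, 12 mm below the shoe's top (21 mm above the counter). The pad pushes up with 3.4 N there and 9.4 N fully pressed (0.8 N/mm).
- level_locked (a point): A height mark, as above but 19 mm above the counter: where the foot's underside is when locked. The foot turns, either way, only with the collar within about 2 mm of the shoe. After a quarter turn, let up, the spring lifts it 5.5 mm into a 18 mm wide cross pocket under the slot's lips, which takes it only within about 9 degrees of square; otherwise it stays at 16 mm, not locked.
- cup: Bystander: fired clay cup, 72 mm across, 75 mm tall. Origin at the underside.
- marver: Bystander: copper marver plate 90 x 110 x 10 mm. Origin at the underside.
- tweezers: Bystander: black steel tweezers lying along their x, 145 mm long, 8 mm high. Origin at the underside, mid length.
- cradle: Bystander: dark steel cradle 110 x 35 mm, 30 mm tall, holding a mandrel with a clear glass bead. Origin at the underside.
Mind the look-alikes: they are no part of the job. Of the things like the part that bears rest_grip, leave any that is red; of the rest the larger one is meant.

How it is judged:
By the outcome, as a careful person would: the job done as asked, in the order asked, and still so for the second after the job is handed in, with the robot touching nothing.
It also fails if it takes over 72 s, if anything falls off the work surface, if the arm or the gripper's body presses on something with over 40 N, if the wrist force passes 120 N, or if a joint passes its speed limit or range.

## Working session

There is one attempt and no reset: what is moved stays moved. The work goes in short steps, Python scripts to look and compute and a shell command to move; the robot and the scene stay as the last step left them, time stands still between calls to the robot, and variables do not carry over. Pictures are saved under pics/ and viewed, at most 10 in all, crops included, and the job is handed in when it is done.

```bash
mkdir -p pics; cat > h.py <<'E'
from rig import ctrl
import numpy as np, cv2
def cap(n,f):
    c=ctrl.capture(n); np.savez('pics/'+f+'.npz',**{k:np.array(v) for k,v in c.items()})
    cv2.imwrite('pics/'+f+'.png',np.array(c['image'])[:,:,::-1]); return c
def ray(c,u,v,z):
    R=np.array(c['R']);t=np.array(c['t']);o=-R.T@t
    d=R.T@np.array([(u-c['cx'])/c['fx'],(v-c['cy'])/c['fy'],1]); return o+d*(z-o[2])/d[2]
def proj(c,X):
    p=np.array(c['R'])@np.array(X)+np.array(c['t']); return float(c['fx']*p[0]/p[2]+c['cx']),float(c['fy']*p[1]/p[2]+c['cy'])
E
python3 - <<'E'
from h import *
a=cap('top','top0');b=cap('side','side0')
for c in (a,b): print(c['fx'],c['cx'],c['cy'],np.round(c['R'],3).tolist(),np.round(c['t'],1))
s=ctrl.sense();print(s['ee_rot'],s['force'],s['time_s'])
E
```

```text
446.9283962084023 325.5892391850862 199.13430644351348 [[0.023, -1.0, -0.005], [-0.99, -0.022, -0.142], [0.142, 0.008, -0.99]] [ 93.3 590.9 762.5]
376.7898730112439 320.9892330331633 203.51987041552152 [[-0.999, -0.032, -0.019], [-0.005, 0.629, -0.777], [0.037, -0.777, -0.629]] [578.5  13.7 778.3]
[-5.62327713e-04  9.84656105e-01  1.74505119e-01  3.54577284e-05] [-0.14816541  0.26445645  0.05176246] 0.1
```

View pics/top0.png

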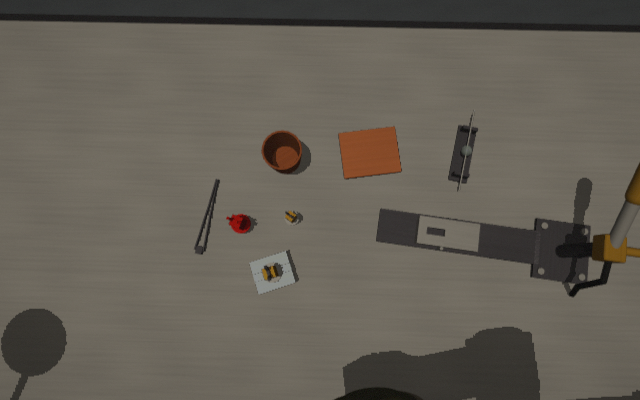

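View pics/side0.png

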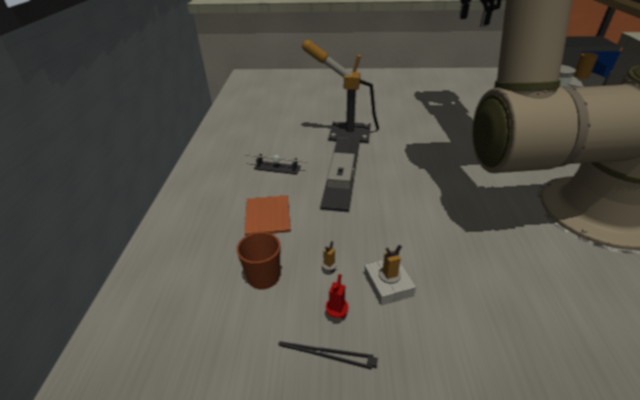

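The top view has three look-alikes. The red one at (240,222) is excluded. The small brass one stands at (292,216), and the larger brass one sits in the white block at (270,271), so that last one fits. The shoe spans about (418–480, 215–250), with a dark slot near (436,231) and the index pin near (441,248). I'll confirm this in an enlarged crop.

```bash
python3 - <<'E'
import cv2,numpy as np
t=cv2.imread('pics/top0.png');s=cv2.imread('pics/side0.png')
r=lambda i,x,y,w,h,k:cv2.resize(i[y:y+h,x:x+w],None,fx=k,fy=k,interpolation=cv2.INTER_CUBIC)
A=r(t,230,200,80,100,5);B=r(t,370,200,80,60,5);C=r(s,310,230,110,40*1,1)
D=r(s,320,230,100,75,4)
out=np.zeros((600,800,3),np.uint8)
out[:500,:400]=A; out[:300,400:]=B; out[300:600,400:]=D
cv2.imwrite('pics/c1.png',np.clip(out*1.6,0,255).astype(np.uint8))
E
```

```text
(no output)
```

View pics/c1.png

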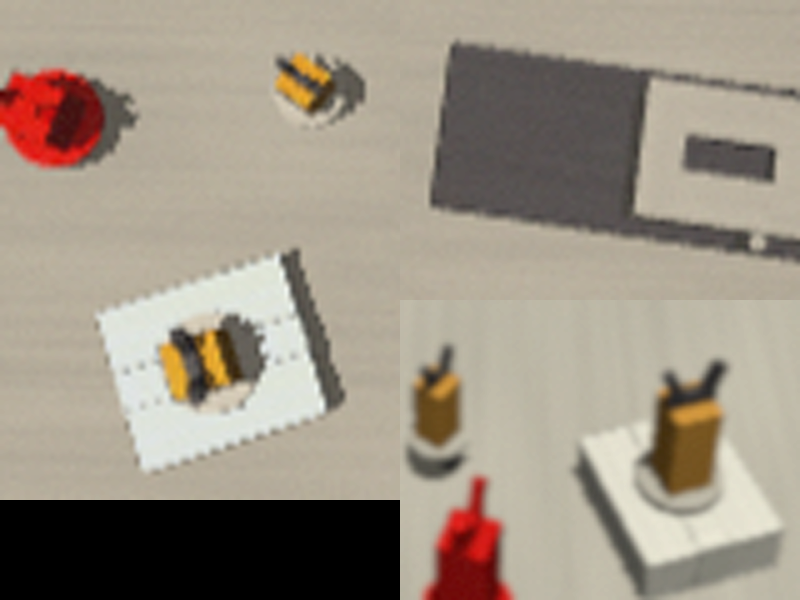

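The crop confirms the target: the large brass rest with the V yoke in the white block, crop centre about (205,360), which is top pixel (271,272). The slot is clear at top pixels (427–445, 227–236).

```bash
python3 - <<'E'
from h import *
c=dict(np.load('pics/top0.npz'))
P=lambda L,z:np.array([ray(c,u,v,z)[:2] for u,v in L])
def ang(a,b): d=b-a; return np.degrees(np.arctan2(d[1],d[0])),np.linalg.norm(d)
k=P([(249.4,263),(286.6,250.8),(296,281.6),(259,294.4)],25)
print('park',k.round(1).tolist(),k.mean(0),'y dir',ang(k[1],k[0]),ang(k[2],k[3]),'x dir',ang(k[2],k[1]),ang(k[3],k[0]))
s=P([(427,227),(445,229.6),(444.8,236.4),(426.8,234)],33)
print('slot',s.mean(0),ang(s[1],s[0]),ang(s[2],s[3]),ang(s[2],s[1]))
b=P([(381,208.6),(376.4,241.2)],10);print('bar end',b.mean(0),ang(b[1],b[0]))
h=P([(419.6,216),(417.2,243)],33);print('shoe',h.mean(0),ang(h[1],h[0]))
p=P([(441.5,248.5)],12)[0];print('pin',p)
# bar edges via image code: threshold contour
im=c['image'].astype(int).sum(2); 
sub=(im[200:265,370:530]<300).astype(np.uint8)
n,l,st,ce=cv2.connectedComponentsWithStats(sub);i=1+np.argmax(st[1:,4]);
print(st[i],ce[i]+[370,200])
for u in (390,400,410,490,500,510,520):
    v=np.where(l[:,u-370]==i)[0]; e=P([(u,v.min()+200-.0),(u,v.max()+201)],10); print(u,v.min()+200,v.max()+200,e.mean(0).round(1),ang(e[1],e[0])[1].round(1))
E
```

```text
park [[471.7, 241.6], [495.1, 175.2], [440.6, 156.4], [416.5, 221.9]] [455.96329507 198.79792127] y dir (np.float64(109.42082338701505), np.float64(70.40498095496716)) (np.float64(110.17897870104456), np.float64(69.68972993463709)) x dir (np.float64(19.04338501006007), np.float64(57.64689764732949)) (np.float64(19.755003949912336), np.float64(58.568772004197555))
slot [535.10242385 -93.29931343] (np.float64(83.01501361479977), np.float64(32.59843074205511)) (np.float64(83.66815970251159), np.float64(32.488675624766586)) (np.float64(-2.536930400205682), np.float64(12.264350621891944))
bar end [547.32383321   7.13422989] (np.float64(-7.643424162026171), np.float64(61.44471511652779))
shoe [538.5453975  -61.85864951] (np.float64(-5.4301031347907855), np.float64(49.04939678567116))
pin [ 506.10869284 -108.2450421 ]
[   6    8  154   57 3826] [455.83298484 236.35206482]
390 209 243 [544.8 -13.8] 65.1
400 210 245 [542.5 -32.4] 66.9
410 212 246 [540.1 -50.9] 65.0
490 223 258 [ 522.2 -198.3] 66.4
500 225 259 [ 519.8 -216.7] 64.4
510 226 261 [ 517.5 -235. ] 66.2
520 227 262 [ 516.1 -253.3] 66.2
```

```bash
python3 -m creep '[[[1,2.5,0,0,0,0],[3,7.5,-1,0,0,0],[5,12.5,-1,0,0,0],[7,17.5,-2,0,0,0],[9,22.5,-2,0,0,0],[11,27.7,-3,0,0,-0.1],[11.02,27.67,-3,0,0,-0.1],[11.02,27.67,-3,0,0,-0.1],[11.02,27.67,-3,0,0,-0.1],[11.02,27.67,-3,0,0,-0.1],[11.02,27.67,-3,0,0,-0.1],[11.02,27.67,-3,0,0,-0.1],[11.02,27.67,-3,0,0,-0.1],[11.02,27.67,-3,0,0,-0.1],[11.02,27.67,-3,0,0,-0.1],[11.02,27.67,-3,0,0,-0.1],[11.02,27.67,-3,0,0,-0.1],[11.02,27.67,-3,0,0,-0.1],[11.02,27.67,-3,0,0,-0.1],[11.02,27.67,-3,0,0,-0.1]]]' 50 40
```

```text
time_s: 1.77
eef_pos: [455.7, 200.0, 227.9]
ee_rot: [0.0, 0.985, 0.172, -0.001]
force: [0.2, -0.3, -0.3]
grip_width: 0.586
grip_force: 0.0
```

```bash
python3 -m creep '[[[0,0,-1,0,0,0],[0,0,-2,0,0,0],[0,0,-3,0,0,0],[0,0,-4,0,0,0],[0,0,-4.4,0,0,0],[0,0,-4.8,0,0,0],[0,0,-4.8,0,0,0],[0,0,-4.8,0,0,0],[0,0,-4.8,0,0,0]]]'; python3 -c "
from h import *
a=cap('top','top1');b=cap('side','side1')
s=ctrl.sense();print(s['eef_pos'],s['force'])
r=lambda i,x,y,w,h,k:cv2.resize(i[y:y+h,x:x+w],None,fx=k,fy=k,interpolation=cv2.INTER_CUBIC)
cv2.imwrite('pics/c2.png',np.hstack([r(cv2.imread('pics/top1.png'),220,210,100,100,4),r(cv2.imread('pics/side1.png'),340,210,100,100,4)]))"
```

```text
time_s: 2.52
eef_pos: [456.5, 198.7, 110.1]
ee_rot: [-0.0, 0.985, 0.17, 0.001]
force: [1.2, 0.1, 0.4]
grip_width: 0.582
grip_force: 0.0
[456.36314982 198.7701291  109.94102226] [-0.10123482 -0.68296913 -0.06839188]
```

View pics/c2.png

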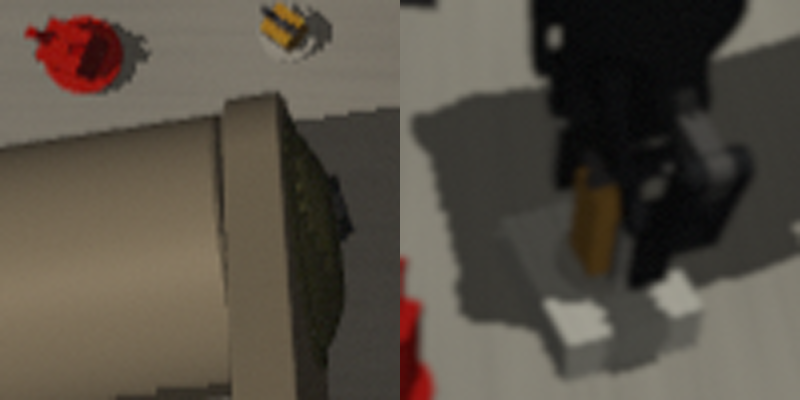

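The side crop shows the brass block (crop 595,220) standing between the fingers. Now I'll close on it and lift.

```bash
python3 -m creep '[[[0,0,0,0,0,0],[0,0,0,0,0,0],[0,0,0,0,0,0],[0,0,0,0,0,0],[0,0,0,0,0,0],[0,0,0,0,0,0],[0,0,0,0,0,0],[0,0,0,0,0,0]]]' 10 60; python3 -m creep '[[[0,0,0.3,0,0,0],[0,0,0.7,0,0,0],[0,0,1.2,0,0,0],[0,0,1.8,0,0,0],[0,0,2.4,0,0,0],[0,0,2.4,0,0,0],[0,0,2.4,0,0,0]]]'; python3 -c "
from h import *
b=cap('side','side2')
s=ctrl.sense();print(s['eef_pos'],s['force'],s['joints'])
r=lambda i,x,y,w,h,k:cv2.resize(i[y:y+h,x:x+w],None,fx=k,fy=k,interpolation=cv2.INTER_CUBIC)
cv2.imwrite('pics/c3.png',r(cv2.imread('pics/side2.png'),340,190,110,110,5))
e=s['eef_pos']
for z in (54,103.5): print([round(v,1) for v in proj(b,[e[0],e[1],e[2]-z])])
"
```

```text
time_s: 3.28
eef_pos: [456.1, 198.8, 109.4]
ee_rot: [-0.0, 0.985, 0.17, 0.0]
force: [-1.6, 0.8, 5.9]
grip_width: 0.227
grip_force: 59.0
time_s: 3.87
eef_pos: [456.0, 198.7, 169.4]
ee_rot: [0.0, 0.985, 0.17, 0.001]
force: [1.1, -0.0, -3.0]
grip_width: 0.226
grip_force: 58.6
[455.65749051 198.65004523 168.62545393] [ 0.04864413 -0.11882828 -1.97086677] [ 1.74965186e-01  4.08020698e-01  1.75045827e+00 -5.79104669e-06
  9.83439961e-01  1.40371829e+00]
[396.9, 234.8]
[393.6, 257.3]
```

View pics/c3.png

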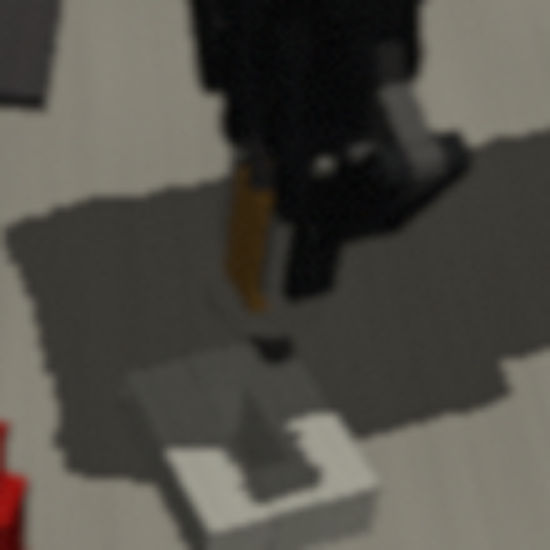

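The rest is out of the block and hangs straight, with the foot at crop (272,348), which is side pixel (394,260). That matches the prediction to about 2 px. Next I'll carry it to just behind the slot.

```bash
python3 -m creep '[[[0.2,-0.5,0.4,0,0,0],[0.5,-1.7,0.4,0,0,-1],[0.8,-3.1,0.4,0,0,-2],[1.15,-4.6,0.4,0,0,-3],[1.55,-6.1,0.4,0,0,-4],[1.95,-7.6,0.4,0,0,-5],[2.3,-9,0.4,0,0,-5.3],[2.65,-10.4,0.4,0,0,-5.3],[2.9,-11.4,0.2,0,0,-5.3],[3.11,-12.16,-0.2,0,0,-5.3],[3.11,-12.16,-0.6,0,0,-5.3],[3.11,-12.16,-0.8,0,0,-5.3],[3.11,-12.16,-0.8,0,0,-5.3],[3.11,-12.16,-0.8,0,0,-5.3],[3.11,-12.16,-0.8,0,0,-5.3],[3.11,-12.16,-0.8,0,0,-5.3]]]'; python3 -c "
from h import *
a=cap('top','top3');b=cap('side','side3')
s=ctrl.sense();print(s['eef_pos'],s['force'],s['ee_rot'],s['joints'][5])
r=lambda i,x,y,w,h,k:cv2.resize(i[y:y+h,x:x+w],None,fx=k,fy=k,interpolation=cv2.INTER_CUBIC)
cv2.imwrite('pics/c4.png',np.clip(1.6*np.hstack([r(cv2.imread('pics/top3.png'),390,190,80,80,5),r(cv2.imread('pics/side3.png'),310,130,66,66,6.0606)]),0,255))
e=s['eef_pos']
for z in (54,103.9): print([round(v,1) for v in proj(b,[e[0],e[1],e[2]-z])])
print(proj(b,[535.1,-93.3,33]))
"
```

```text
time_s: 5.25
eef_pos: [533.8, -104.6, 149.4]
ee_rot: [0.0, 0.998, -0.06, 0.0]
force: [-0.6, -1.7, -1.9]
grip_width: 0.226
grip_force: 59.0
[ 533.78112867 -104.90771875  149.34654828] [ 0.80550806  0.37225246 -1.22681082] [ 1.22895512e-04  9.98207618e-01 -5.98448642e-02  3.59278432e-04] 1.2810262672485633
[342.4, 144.1]
[342.0, 163.5]
(341.416493260059, 170.94498047314448)[ WARN:0@0.525] global loadsave.cpp:1063 imwrite_ Unsupported depth image for selected encoder is fallbacked to CV_8U.
```

View pics/c4.png

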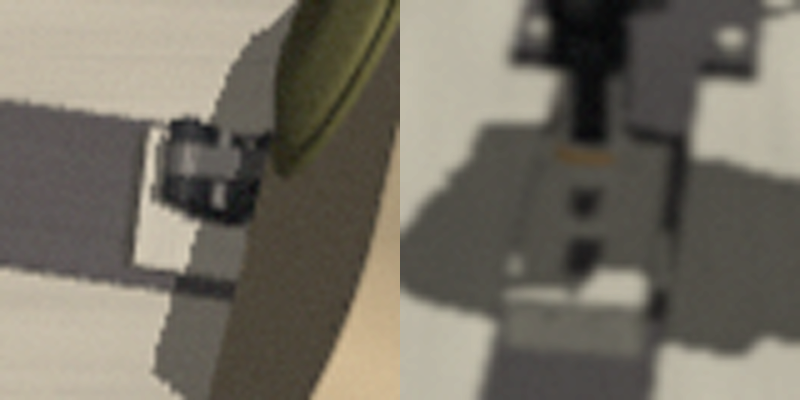

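The side crop shows the foot's end at (585,203), side pixel (340.5,163.5), and the slot at (583,250), side pixel (340,171). They line up sideways. Next I'll lower to light contact behind the slot.

```bash
python3 -m creep '[[[0,0,-0.2,0,0,0],[0,0,-0.35,0,0,0],[0,0,-0.42,0,0,0],[0,0,-0.44,0,0,0],[0,0,-0.44,0,0,0],[0,0,-0.44,0,0,0]]]'; for i in 1 2 3; do python3 -m creep '[[[0,0,-0.02,0,0,0],[0,0,-0.04,0,0,0],[0,0,-0.04,0,0,0],[0,0,-0.04,0,0,0]]]' | egrep 'pos|^force'; done
```

```text
time_s: 5.85
eef_pos: [533.7, -105.3, 137.9]
ee_rot: [0.0, 0.998, -0.06, 0.0]
force: [0.5, 0.5, -0.8]
grip_width: 0.228
grip_force: 59.0
eef_pos: [533.7, -105.3, 136.9]
force: [-0.1, -0.1, -1.3]
eef_pos: [533.8, -105.3, 136.6]
force: [-2.9, 1.3, 6.2]
eef_pos: [533.9, -105.3, 136.4]
force: [-3.6, 2.0, 14.2]
```

```bash
python3 -m creep '[[[0,0,0.025,0,0,0],[0,0,0.025,0,0,0],[0,0,0.025,0,0,0]]]' | egrep 'pos|^force'; for i in 1 2 3 4 5; do python3 -m creep '[[[0.005,0.04,0,0,0,0],[0.01,0.08,0,0,0,0],[0.01,0.08,0,0,0,0]]]' | egrep 'pos|^force'; done
```

```text
eef_pos: [533.8, -105.3, 136.6]
force: [-3.3, 1.6, 8.3]
eef_pos: [534.4, -103.8, 136.6]
force: [-1.3, -1.6, 6.0]
eef_pos: [534.8, -101.8, 136.5]
force: [-0.5, -1.5, 6.2]
eef_pos: [535.0, -99.6, 136.4]
force: [-0.1, -1.7, 5.2]
eef_pos: [535.1, -97.3, 136.0]
force: [1.2, -0.6, 5.1]
eef_pos: [534.3, -94.5, 134.7]
force: [-0.6, 0.7, -1.8]
```

The force fell to the free weight and z dropped 2 mm at y = -94.5, so the slot is found. I'll descend gently.

```bash
for i in 1 2 3; do python3 -m creep '[[[0,0.005,-0.04,0,0,0],[0,0.01,-0.08,0,0,0],[0,0.01,-0.08,0,0,0],[0,0.01,-0.08,0,0,0]]]' | egrep 'pos|^force'; done
```

```text
eef_pos: [534.7, -94.3, 133.0]
force: [2.2, 4.7, -2.5]
eef_pos: [535.0, -94.1, 131.8]
force: [0.3, 6.3, 5.1]
eef_pos: [535.0, -93.6, 129.3]
force: [2.1, 6.6, 1.5]
```

```bash
python3 -m creep '[[[0.003,0.03,0,0,0,0],[0.003,0.03,0,0,0,0],[0.003,0.03,0,0,0,0]]]' | egrep 'pos|^force';for i in 1 2 3; do python3 -m creep '[[[0,0,-0.03,0,0,0],[0,0,-0.06,0,0,0],[0,0,-0.06,0,0,0],[0,0,-0.06,0,0,0]]]' | egrep 'pos|^force'; done
```

```text
eef_pos: [535.0, -93.4, 129.3]
force: [2.2, 5.4, -1.6]
eef_pos: [534.9, -93.4, 127.8]
force: [1.9, 5.6, -1.3]
eef_pos: [534.9, -93.4, 126.3]
force: [1.1, 5.7, -0.8]
eef_pos: [534.9, -93.5, 124.9]
force: [1.4, 5.1, -0.9]
```

```bash
python3 -m creep '[[[0.004,0.03,0,0,0,0],[0.004,0.03,0,0,0,0],[0.004,0.03,0,0,0,0]]]' | egrep 'pos|^force';for i in 1 2 3; do python3 -m creep '[[[0,0,-0.04,0,0,0],[0,0,-0.08,0,0,0],[0,0,-0.08,0,0,0],[0,0,-0.08,0,0,0]]]' | egrep 'pos|^force'; done
```

```text
eef_pos: [534.9, -93.2, 124.9]
force: [-0.4, 1.9, -1.2]
eef_pos: [535.0, -93.2, 123.1]
force: [-1.7, 0.9, 2.2]
eef_pos: [535.1, -93.1, 121.1]
force: [-1.5, 0.4, 3.2]
eef_pos: [535.1, -93.1, 119.1]
force: [-3.1, -0.5, 6.1]
```

```bash
for i in 1 2 3; do python3 -m creep '[[[0,0,-0.015,0,0,0],[0,0,-0.03,0,0,0],[0,0,-0.03,0,0,0],[0,0,-0.03,0,0,0]]]' | egrep 'pos|^force'; done
```

```text
eef_pos: [535.1, -93.1, 118.4]
force: [-3.2, 0.2, 5.7]
eef_pos: [535.1, -93.1, 117.7]
force: [-3.5, -0.8, 6.2]
eef_pos: [535.1, -93.2, 117.4]
force: [-6.2, 0.6, 11.2]
```

```bash
python3 -m creep '[[[-0.015,0,0.01,0,0,0],[-0.015,0,0.01,0,0,0.5],[-0.015,0,0.01,0,0,1],[-0.015,0,0.01,0,0,2],[-0.015,0,0.01,0,0,3],[-0.015,0,0.01,0,0,4],[-0.015,0,0.01,0,0,4],[-0.015,0,0.01,0,0,4]]]'; python3 -c "
from h import *
s=ctrl.sense();print(s['wrist_torque'],s['force'])"
```

```text
time_s: 13.52
eef_pos: [535.5, -93.3, 117.7]
ee_rot: [0.001, 0.993, 0.114, 0.001]
force: [-0.2, -0.4, 6.5]
grip_width: 0.226
grip_force: 60.5
[ 0.00026422 -0.03794925 -0.00337972] [-0.17393542 -0.35049342  6.49099713]
```

It turns freely with no torque, so I'll finish the quarter turn.

```bash
python3 -m creep '[[[0,0,0,0,0,1],[0,0,0,0,0,2],[0,0,0,0,0,3],[0,0,0,0,0,4],[0,0,0,0,0,5],[0,0,0,0,0,6],[0,0,0,0,0,7],[0,0,0,0,0,8],[0,0,0,0,0,9],[0,0,0,0,0,10],[0,0,0,0,0,11],[0,0,0,0,0,12],[0,0,0,0,0,13],[0,0,0,0,0,14],[0,0,0,0,0,14],[0,0,0,0,0,14],[0,0,0,0,0,14]]]'; python3 -c "
from h import *
s=ctrl.sense();print(s['wrist_torque'],s['force'],np.degrees(2*np.arctan2(s['ee_rot'][2],s['ee_rot'][1])))"
```

```text
time_s: 14.93
eef_pos: [535.6, -93.3, 117.7]
ee_rot: [0.001, 0.748, 0.663, 0.001]
force: [0.6, 0.5, 6.9]
grip_width: 0.224
grip_force: 60.5
[-0.00451695 -0.0531963   0.01050677] [0.59071065 0.52208481 6.88897468] 83.09392941582757
```

```bash
for i in 1 2 3 4 5; do python3 -m creep '[[[0,0,0.02,0,0,0],[0,0,0.04,0,0,0],[0,0,0.04,0,0,0],[0,0,0.04,0,0,0]]]' | egrep 'pos|^force'; done
```

```text
eef_pos: [535.6, -93.3, 118.6]
force: [-0.1, -1.1, 5.3]
eef_pos: [535.5, -93.3, 119.6]
force: [1.7, -0.3, 5.2]
eef_pos: [535.2, -93.2, 120.3]
force: [4.6, -1.6, 5.1]
eef_pos: [535.1, -93.2, 121.2]
force: [3.9, -1.7, 3.6]
eef_pos: [535.1, -93.2, 122.1]
force: [5.5, -0.5, 2.5]
```

```bash
for i in 1 2 ; do python3 -m creep '[[[0,0,0.01,0,0,0],[0,0,0.02,0,0,0],[0,0,0.02,0,0,0],[0,0,0.02,0,0,0]]]' | egrep 'pos|^force'; done
```

```text
eef_pos: [535.1, -93.2, 122.5]
force: [5.8, -2.3, 1.8]
eef_pos: [535.1, -93.2, 122.9]
force: [5.3, -1.3, 0.5]
```

```bash
python3 -m creep '[[[0,0,0.015,0,0,0],[0,0,0.015,0,0,0],[0,0,0.015,0,0,0]]]' | egrep 'pos|^force'; python3 -m creep '[[[0,0,0.015,0,0,0],[0,0,0.015,0,0,0],[0,0,0.015,0,0,0]]]' | egrep 'pos|^force'
```

```text
eef_pos: [535.0, -93.2, 123.0]
force: [8.2, -2.2, -3.4]
eef_pos: [535.0, -93.2, 123.0]
force: [9.3, -2.0, -6.3]
```

The rise has stopped: z stays at 123.0 mm (foot at 19 mm) and the pull is building, so it's locked. I'll relax 0.6 mm, release and withdraw upward.

```bash
python3 -m creep '[[[0,0,-0.025,0,0,0],[0,0,-0.025,0,0,0],[0,0,-0.025,0,0,0]]]' - 20 | egrep 'pos|^force'; python3 -m creep '[[[0,0,0,0,0,0],[0,0,0,0,0,0],[0,0,0,0,0,0],[0,0,0,0,0,0],[0,0,0,0,0,0],[0,0,0,0,0,0],[0,0,0,0,0,0]]]' 50; python3 -m creep '[[[0,0,0.4,0,0,0],[0,0,1,0,0,0],[0,0,2,0,0,0],[0,0,3,0,0,0],[0,0,4,0,0,0],[-1,0,5,0,0,0],[-2,0,5,0,0,0],[-3.5,0,5,0,0,0],[-5,0,5,0,0,0],[-6.5,0,5,0,0,0],[-8,0,5,0,0,0],[-8,0,5,0,0,0],[-8,0,5,0,0,0],[-8,0,5,0,0,0],[-8,0,5,0,0,0]]]'; python3 -c "
from h import *
a=cap('top','top4');b=cap('side','side4')
r=lambda i,x,y,w,h,k:cv2.resize(i[y:y+h,x:x+w],None,fx=k,fy=k,interpolation=cv2.INTER_CUBIC)
A=cv2.imread('pics/top4.png');o=np.vstack([np.hstack([r(A,400,190,80,60,5),r(cv2.imread('pics/side4.png'),300,110,80,60,5)]),np.hstack([r(A,180,100,320,200,1.25),r(cv2.imread('pics/side4.png'),200,140,320,200,1.25)])])
cv2.imwrite('pics/c5.png',np.clip(1.4*o,0,255).astype(np.uint8))"
```

```text
eef_pos: [535.0, -93.2, 122.9]
force: [7.0, -1.4, -0.8]
time_s: 18.6
eef_pos: [534.6, -93.0, 123.1]
ee_rot: [-0.0, 0.748, 0.663, -0.0]
force: [0.1, -0.4, 0.7]
grip_width: 0.584
grip_force: 0.0
time_s: 19.85
eef_pos: [335.5, -93.3, 248.6]
ee_rot: [0.0, 0.748, 0.663, 0.0]
force: [0.1, 0.7, 0.1]
grip_width: 0.586
grip_force: 0.0
```

View pics/c5.png

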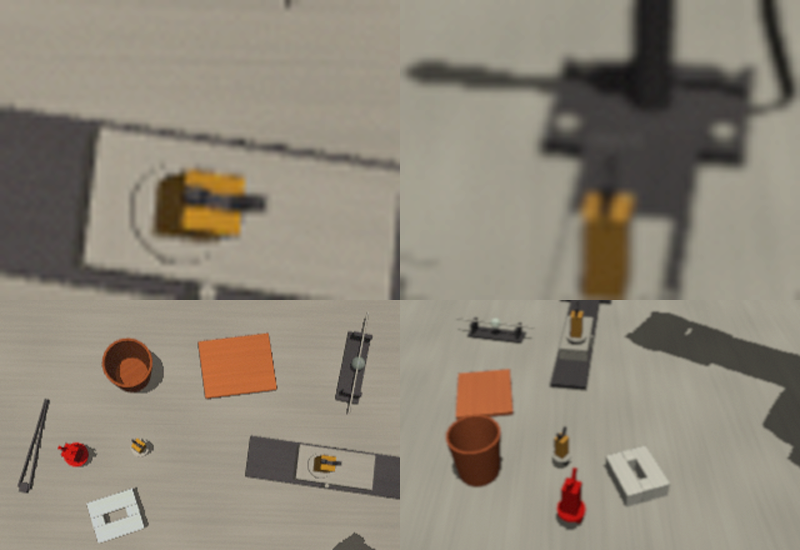

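The rest stands square in the shoe (crop 205,205) with its yoke turned a quarter turn. The cup, plate, cradle, tweezers and look-alikes are where they were, and the gripper is clear.

```bash
python3 -c "
from rig import ctrl
print(ctrl.finish_job())"
```

```text
the job is handed in; nothing more can be done
None
```

The mandrel rest is locked in the shoe with its foot at about 19 mm and square to the stand, it's released, and the job is handed in at about 20 s; the highest downward force I read was about 14 N, and the bystanders look unmoved in the last pictures.

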